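# Fit the upper board on a sweet mould and close its keeper

## Robot

A 6-joint arm with a two-finger parallel gripper is mounted at the origin on the work surface. World frame = base frame: x ahead of the robot, y to its left, z up, the work surface at z = 0. Lengths are in m, angles in degrees, forces in N, time in s.
With the tool pointing down it reaches from about 0.35 to 0.875 m from the base axis. Payload 4.2 kg.
Tool frame: the origin (TCP) lies at the very end of the fingers, on their centre line; the grasp point (between the pads) lies 19 mm behind it; z points along the fingers, y is the direction in which the jaws open and shut (so a half turn about z gives the same grasp; the last joint's range is limited). The gripper opens to 87 mm and grips with 3 to 60 N. Pads are 19 mm wide; open, the fingers measure 117 mm over their backs; the gripper's body (75 mm by 190 mm) begins 51 mm behind the grasp point.
Start: joints at [-61.158, 22.042, 0.453, 0, -68.411, -14.817], TCP at [0.151, -0.606, 0.223] pointing down, gripper open.
Joint ranges: [-179.83, 179.83], [-69.29, 118.12], [-61.27, 80.66], [-181.25, 117.63], [-171.15, -9.14], [-177.46, 177.46]. Speed limits (degrees/s): [159.86, 159.86, 180, 180, 180, 180].

## Interface

Orientations are given as a 3x3 rotation matrix whose columns are the frame's x, y, z axes.
In Python, from station import r, imaging gives the robot as it stands. The module is installed in compiled form; this text tells all that it offers.
- The arm moves only by the tool move_arm, never from a script. Its argument "motion" is one flat list of numbers, 7 for each row, row after row: the shift along the tool's x, y, z in units of 40 mm (1.0 is 40 mm), then the turn, a rotation vector about the tool's x, y, z in units of 5 degrees (1.0 is 5 degrees), then the gripper's target within -1 to 1 (shut at 1, half-way at 0, fully open at -1). In form: [dx, dy, dz, wx, wy, wz, gripper, dx, dy, dz, wx, wy, wz, gripper, ...]. A call has 1 to 20 rows; each row is the pose to reach, as a shift and turn from the pose measured when the call began, along the tool's axes at that moment; what a row does not reach only later rows make up. A row lasts 1/12 s, in which the tool goes at most 41.7 mm and 7.16 degrees, less where a joint would pass 70% of its speed; a pose out of reach is approached as far as the arm can. A call with a gripper value outside its range is refused whole. The fingers move at their own pace and stop on an object; the grip force is fixed at half the most. Time passes only in rows, so rows that repeat a pose let the fingers close. It gives the time, the measured TCP pose, the force and the opening at its end, in the units of the state.
- r.sense(): the state, without advancing time (a new reading comes with each control period).
- imaging.capture(name): name is "scene" or "top" or "wrist"; returns the picture (480x640x3 uint8, blue, green, red); there is no depth.
- imaging.camera_params(name): a dict with "intrinsics" (3x3 intrinsics, pixels), "world_from_camera" (4x4, takes a point from camera to world coordinates). Camera axes: x right, y down, z forward; pixel columns grow to the right and rows downward; lengths in m; the calibration is good to about 2 mm. A picture is of the moment at which its call begins: read the wrist's pose just before it. camera_params takes no time and is no camera call; for the wrist camera it gives the pose at the moment of the call.
- r.finish_job(): hands the job in, once; it reports no verdict.
The state is a dict: "time_s": time; "joints": joint angles; "joint_velocities": joint speeds; "effort": joint torques, N m; "tcp_pos": TCP position; "ee_rot": TCP orientation; "wrist_force": force on the tool from outside, world axes, zero at the start; "moment": the same for the moment, N m; "gripper_width": opening from 0.0 (shut) to 1.0 (fully open).
Only numpy, scipy, OpenCV 4.12 (cv2) and the standard library are available. Lean on these libraries where they do the work, as an engineer would, in place of code of your own. Each camera call takes 0.05 s, during which the arm holds its last target.

## Task

Pick up the pale upper mould board by its ridge handle and lower it gently and level onto the dark mould base, round hole over the thick pin and slot over the thin pin, until it lies flat on the base; set it down, do not drop or force it. Let go, then push the brass keeper by its black knob, all the way round to its stop, over the board. Leave the tray, the bowl and the spatula alone.

Things in the scene. Friction and masses are not known exactly. Their poses are not given: they have to be found in the camera images.
- board_grip (a point): Centre of the loose upper board's handle, a solid upright wooden ridge over the board's centre: 18 mm thick (x), 90 mm long (y), rising 42 mm above the board's top. This point is 42 mm above the board's underside and 14 mm below the handle's top. z up, y along the handle towards the round hole.
- hole_big (a point): Centre, at the underside of the board, of the round 16.5 mm through hole, which takes the thick pin; 92 mm from the board's centre along the board's +y. Axes as the board's.
- slot_small (a point): Centre, at the underside of the board, of the through slot, 13.5 mm across (x) and 18 mm along y, which takes the thin pin; 92 mm from the board's centre along -y. Too narrow for the thick pin. Axes as the board's.
- board: Loose upper mould board of pale wood, 120 (x) x 220 (y) x 14 mm, about 0.35 kg, flat on the table at the start, four rectangular openings beside its handle. Origin at the centre of its underside, axes as for board_grip.
- pin_big (a point): Foot, on the base's top face, of the thick brass pin: 14 mm diameter, 27 mm tall, straight for 18 mm and then tapering to 6 mm across at the tip. Axes as the base's. The pins are 184 mm apart.
- pin_small (a point): Foot, on the base's top face, of the thin brass pin: 11 mm diameter, 27 mm tall, straight for 18 mm and then tapering to 3 mm across. Axes as the base's.
- mould: The fixed mould base, a dark board 180 (x) x 250 (y) x 30 mm; its top face is 30 mm above the table. Origin at the centre of its underside, midway between the pins; z up, y runs from the thin pin to the thick pin.
- pivot (a point): Top of the fixed steel post on which the keeper turns, 46.5 mm above the table; on the base at x -76 mm, y +60 mm from its centre. Axes as the base's.
- keeper_knob (a point): Middle of the keeper's black knob: an upright rod, 12 mm diameter, from 54.5 to 88.5 mm above the table, 44 mm from the pivot. The keeper is a flat brass bar 16 mm wide, 8 mm thick, reaching 58 mm from the pivot, its underside 46.5 mm above the table (2.5 mm above the top of a board that is fully down).
- keeper (a joint): Keeper angle, rad: 0 = closed, against its stop, the bar pointing along the base's +x over the board; grows anticlockwise seen from above (1.57 = along the base's +y, clear of the board); range 0 to 2.5. About 0.04 N m of friction, it stays where it is left.
- tray: Aluminium tray 100 x 180 x 22 mm, bystander; origin under its centre.
- bowl: White bowl, 90 mm across, 45 mm high, bystander; origin under its centre.
- spatula: Flat wooden spatula about 200 mm long, lying on the table, bystander; origin near its middle.

How it is judged:
By the outcome, as a careful person would: the job done as asked, in the order asked, and still so for the second after the job is handed in, with the robot touching nothing.
It also fails if it takes over 64 s, if anything falls off the work surface, if the arm or the gripper's body presses on something with over 40 N, if the wrist force passes 120 N, or if a joint passes its speed limit or range.

## Working session

There is one attempt and no reset: what is moved stays moved. The work goes in short steps, Python scripts to look and compute and a tool call to move; the robot and the scene stay as the last step left them, time stands still between calls to the robot, and variables do not carry over. Pictures are saved under pics/ and viewed, and the job is handed in when it is done.

Besides the shell and the picture viewer there is one more tool, called after ">>>" as name(argument=value, ...), one argument or row to a line, values as JSON. move_arm: Moves the arm, as the interface text tells. Its arguments: {"type":"object","properties":{"motion":{"type":"array","items":{"type":"number"}}},"required":["motion"]}

```bash
mkdir -p pics; python3 - <<'E'
from station import r, imaging
import cv2,numpy as np
for n in ["scene","top","wrist"]:
    p=imaging.camera_params(n); print(n,p["intrinsics"],np.round(p["world_from_camera"],4))
    cv2.imwrite(f"pics/{n}0.png",imaging.capture(n))
s=r.sense(); print(s)
E
```

```text
scene [[569.94507803   0.         329.89075741]
 [  0.         569.94507803 237.53154089]
 [  0.           0.           1.        ]] [[ 0.4059  0.716  -0.5679  1.1719]
 [ 0.9138 -0.3266  0.2414 -0.2692]
 [-0.0126 -0.617  -0.7869  0.8559]
 [ 0.      0.      0.      1.    ]]
top [[556.55138207   0.         308.27089694]
 [  0.         556.55138207 240.73677551]
 [  0.           0.           1.        ]] [[ 0.0182 -0.9979  0.0629  0.5571]
 [-0.9998 -0.0186 -0.0054 -0.0183]
 [ 0.0065 -0.0628 -0.998   0.9723]
 [ 0.      0.      0.      1.    ]]
wrist [[413.59302617   0.         318.09153376]
 [  0.         413.59302617 241.40774951]
 [  0.           0.           1.        ]] [[-0.2421  0.9337  0.2638  0.0787]
 [ 0.9703  0.232   0.0694 -0.6238]
 [ 0.0036  0.2728 -0.9621  0.3847]
 [ 0.      0.      0.      1.    ]]
{'time_s': 0.15, 'joints': array([-6.11587167e+01,  2.20827042e+01,  3.98938185e-01, -1.98532516e-02,
       -6.84134100e+01, -1.48160297e+01]), 'joint_velocities': array([-0.12136709, -0.1344051 ,  0.23054241,  0.07953953, -0.10790424,
       -0.02344422]), 'effort': array([-1.73467688e-04, -3.91051662e+01,  1.87586814e+01,  4.22228023e+00,
        1.23758600e-02, -1.38956266e-04]), 'tcp_pos': array([ 0.15136411, -0.60592696,  0.22169903]), 'ee_rot': array([[-9.70219923e-01, -2.42225129e-01, -5.35899197e-04],
       [-2.42225691e-01,  9.70218543e-01,  1.64107021e-03],
       [ 1.22430894e-04,  1.72200757e-03, -9.99998510e-01]]), 'wrist_force': array([ 0.30548777, -0.12283034,  0.41271538]), 'moment': array([ 0.01047788, -0.02004165,  0.00639507]), 'gripper_width': 0.9984739222978006}
```

View pics/scene0.png

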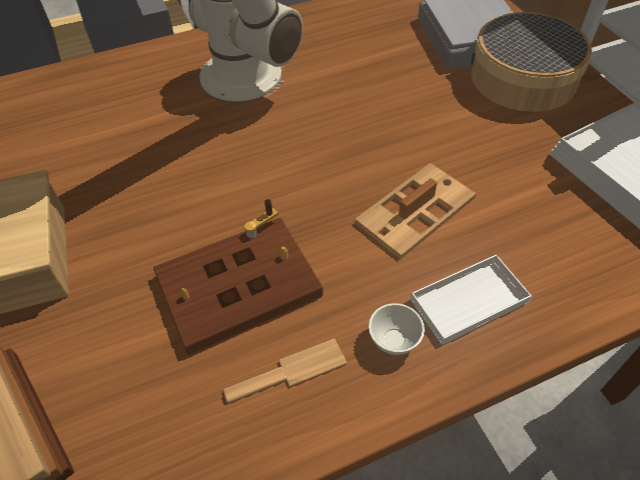

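View pics/top0.png

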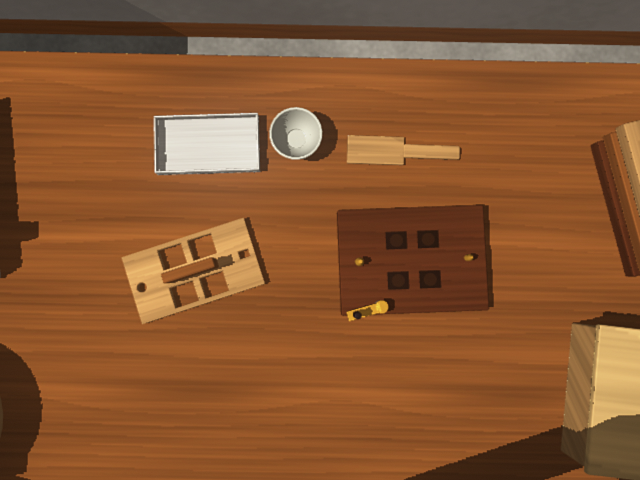

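The top view shows the board with its round hole at (141,287) and slot at (243,254). The base has pins at about (360,261), near the pivot, and (468,257). The keeper pivot is at (382,307) and its knob at (357,315). Next I'll enlarge these areas to measure them.

```bash
python3 - <<'E'
import cv2,numpy as np
a=cv2.imread("pics/top0.png")
cv2.imwrite("pics/c1.png",cv2.resize(a[205:335,110:280],None,fx=4.5,fy=4.5,interpolation=cv2.INTER_NEAREST))
cv2.imwrite("pics/c2.png",cv2.resize(a[195:330,325:505],None,fx=4.4,fy=4.4,interpolation=cv2.INTER_NEAREST))
E
```

```text
(no output)
```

View pics/c1.png

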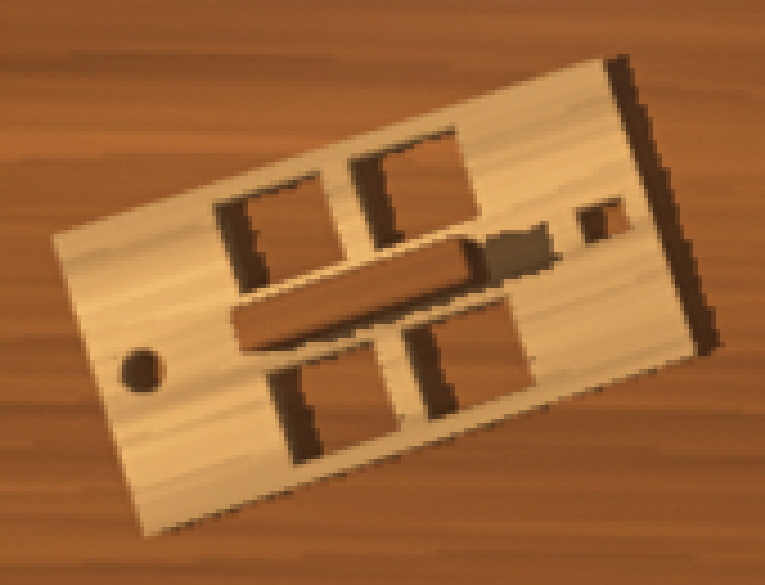

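View pics/c2.png

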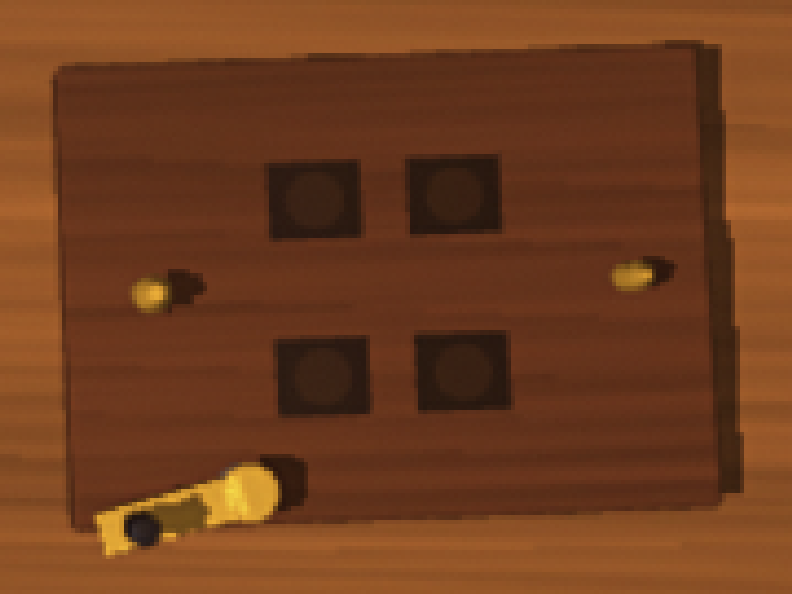

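The crops show the corners clearly. The board's are at crop (55,235), (606,58), (697,355), (148,535) and the base's at (58,68), (698,46), (720,503), (72,530).

```bash
cat > h.py <<'E'
import numpy as np, cv2
from station import r, imaging
def cast(p,uv,z):
    K=p["intrinsics"];T=p["world_from_camera"]
    d=T[:3,:3]@np.linalg.solve(K,[uv[0],uv[1],1.]);o=T[:3,3]
    return o+d*(z-o[2])/d[2]
def proj(p,X):
    T=p["world_from_camera"];c=T[:3,:3].T@(np.asarray(X)-T[:3,3]);q=p["intrinsics"]@c
    return q[:2]/q[2]
def fit(model,world):
    m=np.array(model);w=np.array(world)[:,:2]
    a=m-m.mean(0);b=w-w.mean(0)
    th=np.arctan2((a[:,0]*b[:,1]-a[:,1]*b[:,0]).sum(),(a*b).sum())
    R=np.array([[np.cos(th),-np.sin(th)],[np.sin(th),np.cos(th)]])
    t=w.mean(0)-R@m.mean(0)
    return t,th,(w-(m@R.T+t))
E
python3 - <<'E'
from h import *
p=imaging.camera_params("top")
def px(c,s,o): return (np.array(c)+.5)/s-.5+np.array(o)
B=[cast(p,px(c,4.5,(110,205)),.014) for c in [(55,235),(606,58),(697,355),(148,535)]]
M=[cast(p,px(c,4.4,(325,195)),.030) for c in [(57,67),(698,46),(720,504),(72,530)]]
sg=np.array([(1,1),(1,-1),(-1,-1),(-1,1)])
tb,ab,e=fit(sg*[.06,.11],B);print("board",tb,np.degrees(ab),np.round(e*1e3,1).tolist())
tm,am,e=fit(sg*[.09,.125],M);print("mould",tm,np.degrees(am),np.round(e*1e3,1).tolist())
print("hole",cast(p,px((142,371),4.5,(110,205)),.014))
# pin tops z=.057
a=cast(p,px((148,292),4.4,(325,195)),.057);b=cast(p,px((620,276),4.4,(325,195)),.057)
print("pins",a,b,np.hypot(*(a-b)[:2]),(a+b)/2,np.degrees(np.arctan2(-(a-b)[0],(a-b)[1])))
k=cast(p,px((142,530),4.4,(325,195)),.0885);v=cast(p,px((250,492),4.4,(325,195)),.0545)
print("knob",k,"pivot",v)
c,s=np.cos(am),np.sin(am);R=np.array([[c,-s],[s,c]])
pv=tm+R@[-.076,.06];print("pivot model",pv,"knob rel",k[:2]-pv,np.hypot(*(k[:2]-pv)),np.arctan2(*(k[:2]-pv)[::-1])-am)
for n in ["top","scene"]:
  q=imaging.camera_params(n)
  print(n,[np.round(proj(q,[*(tm+R@[0,y]),.057]),1).tolist() for y in(.092,-.092)])
E
```

```text
board [0.56318691 0.17277621] 19.039215756728204 [[-0.2, -0.0], [-0.1, -0.5], [0.2, 1.0], [0.2, -0.5]]
mould [ 0.58793104 -0.20076617] 2.978907245082219 [[-1.2, -1.1], [-1.3, 0.0], [1.9, 1.2], [0.6, -0.1]]
hole [0.53265632 0.26125048 0.014     ]
pins [ 0.58292702 -0.10607735  0.057     ] [ 0.59216467 -0.28284214  0.057     ] 0.17700601068287367 [ 0.58754584 -0.19445975  0.057     ] 2.991531381891761
knob [ 0.49663246 -0.10197545  0.0885    ] pivot [ 0.5091085  -0.14532391  0.0545    ]
pivot model [ 0.50891563 -0.14479684] knob rel [-0.01228318  0.04282139] 0.044548266670280355 1.798150902671916
top [[360.0, 260.9], [471.5, 257.1]]
scene [[283.0, 248.3], [182.3, 288.9]]
```

```bash
cat >> h.py <<'E'
def motion(pos,yaw_y):
    s=r.sense();R0=s["ee_rot"];a=np.radians(yaw_y)
    y=np.array([np.cos(a),np.sin(a),0]);z=np.array([0,0,-1.]);R=np.c_[np.cross(y,z),y,z]
    d=R0.T@(np.array(pos)-s["tcp_pos"])/.04
    w=cv2.Rodrigues(R0.T@R)[0].ravel()*180/np.pi/5
    print("t",s["time_s"],"tcp",np.round(s["tcp_pos"],4),"F",np.round(s["wrist_force"],1),"g",round(s["gripper_width"],3));print(np.round(d,3),np.round(w,3))
E
python3 - <<'E'
from h import *
motion([.588,-.20,.25],182.98)
E
```

```text
t 0.15 tcp [ 0.1514 -0.6059  0.2217] F [ 0.3 -0.1  0.4] g 0.998
[-13.049   7.203  -0.697] [ 1.7000e-02  1.2000e-02 -1.5792e+01]
```

>>> move_arm(
  motion=[-13.05,7.2,-0.7,0.02,0.01,-15.8,-1,-13.05,7.2,-0.7,0.02,0.01,-15.8,-1,-13.05,7.2,-0.7,0.02,0.01,-15.8,-1,-13.05,7.2,-0.7,0.02,0.01,-15.8,-1,-13.05,7.2,-0.7,0.02,0.01,-15.8,-1,-13.05,7.2,-0.7,0.02,0.01,-15.8,-1,-13.05,7.2,-0.7,0.02,0.01,-15.8,-1,-13.05,7.2,-0.7,0.02,0.01,-15.8,-1,-13.05,7.2,-0.7,0.02,0.01,-15.8,-1,-13.05,7.2,-0.7,0.02,0.01,-15.8,-1,-13.05,7.2,-0.7,0.02,0.01,-15.8,-1,-13.05,7.2,-0.7,0.02,0.01,-15.8,-1,-13.05,7.2,-0.7,0.02,0.01,-15.8,-1,-13.05,7.2,-0.7,0.02,0.01,-15.8,-1,-13.05,7.2,-0.7,0.02,0.01,-15.8,-1,-13.05,7.2,-0.7,0.02,0.01,-15.8,-1,-13.05,7.2,-0.7,0.02,0.01,-15.8,-1,-13.05,7.2,-0.7,0.02,0.01,-15.8,-1,-13.05,7.2,-0.7,0.02,0.01,-15.8,-1,-13.05,7.2,-0.7,0.02,0.01,-15.8,-1],
)

```text
time_s: 1.82
tcp_pos: [0.5871, -0.2012, 0.2504]
ee_rot: [[0.051, -0.999, 0.0], [-0.999, -0.051, -0.0], [0.0, -0.0, -1.0]]
wrist_force: [0.7, -0.6, 0.0]
gripper_width: 1.002
```

```bash
python3 - <<'E'
from h import *
motion([.588,-.20,.25],182.98); print(r.sense()["joints"])
np.save("w1.npy",imaging.camera_params("wrist"),allow_pickle=True)
cv2.imwrite("pics/w1.png",imaging.capture("wrist"))
E
```

```text
t 1.8167 tcp [ 0.5871 -0.2012  0.2504] F [ 0.7 -0.6  0. ] g 1.002
[-0.03  -0.023  0.01 ] [-0.005 -0.001 -0.013]
[-3.99825934e+00  2.06386684e+01  2.34858449e+00  1.17582399e-03
 -7.16871059e+01  6.91305423e+00]
```

View pics/w1.png

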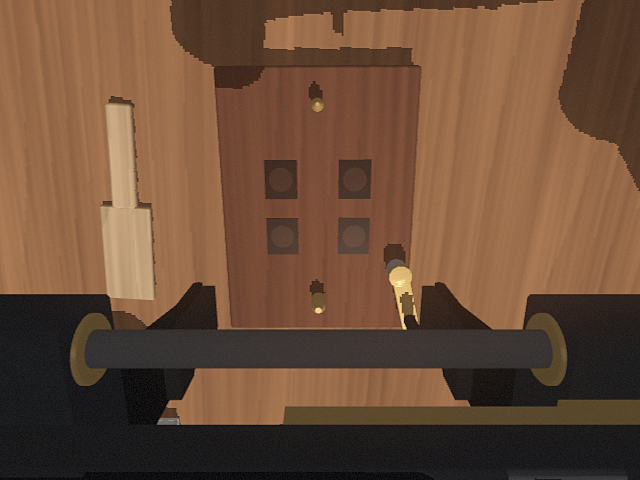

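The wrist view shows both pins clear of the gripper: thin at about (317,103) and thick at about (318,302). I'll zoom in on each.

```bash
python3 - <<'E'
import cv2,numpy as np
a=cv2.imread("pics/w1.png")
f=lambda x,y:cv2.resize(a[y-20:y+20,x-20:x+20],None,fx=10,fy=10,interpolation=cv2.INTER_NEAREST)
cv2.imwrite("pics/c3.png",np.hstack([f(317,100),f(318,297)]))
E
```

```text
(no output)
```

View pics/c3.png

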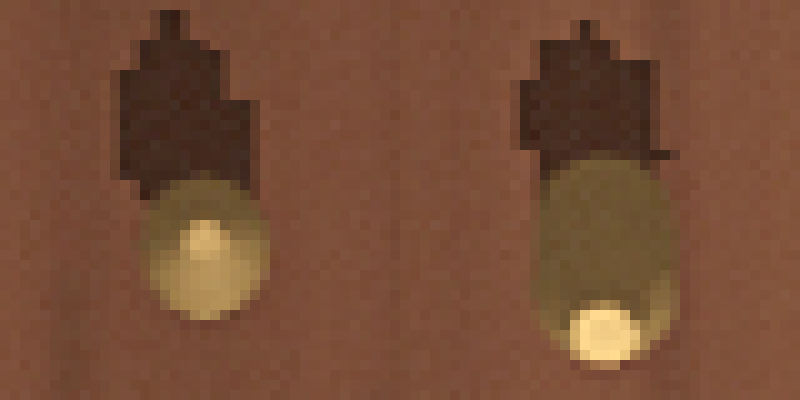

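```bash
python3 - <<'E'
from h import *
p=np.load("w1.npy",allow_pickle=True).item(); print(np.round(p["world_from_camera"],4))
a=cast(p,(317.9,309.9),.057);b=cast(p,(316.9,103.1),.057)
print("pins",a,b,np.hypot(*(a-b)[:2]),(a+b)/2,np.degrees(np.arctan2(-(a-b)[0],(a-b)[1])))
# top thin/thick tips from top view
q=imaging.camera_params("top");A=cv2.imread("pics/top0.png")
f=lambda x,y:cv2.resize(A[y-15:y+15,x-15:x+15],None,fx=13,fy=13,interpolation=cv2.INTER_NEAREST)
cv2.imwrite("pics/c4.png",np.hstack([f(470,257),f(360,261)]))
E
```

```text
[[-9.987e-01 -4.850e-02 -1.480e-02  5.909e-01]
 [-5.070e-02  9.602e-01  2.746e-01 -2.756e-01]
 [ 8.000e-04  2.750e-01 -9.614e-01  4.136e-01]
 [ 0.000e+00  0.000e+00  0.000e+00  1.000e+00]]
pins [ 0.58218156 -0.10676311  0.057     ] [ 0.59234697 -0.29127032  0.057     ] 0.1847870277810518 [ 0.58726426 -0.19901671  0.057     ] 3.1535197202329845
```

View pics/c4.png

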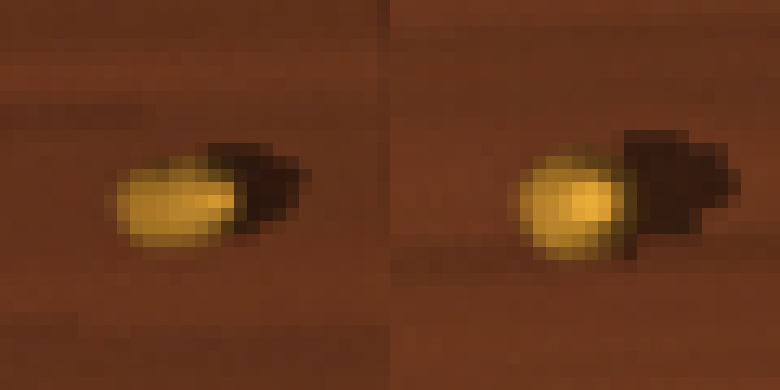

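```bash
python3 - <<'E'
from h import *
motion([.5632,.1728,.21],199.04)
E
```

```text
t 1.8667 tcp [ 0.5873 -0.2012  0.2504] F [-0.  -1.2 -0.3] g 0.999
[-9.368  0.125  1.01 ] [-6.000e-03 -2.000e-03 -3.224e+00]
```

>>> move_arm(
  motion=[-9.37,0.12,1.0,0,0,-3.22,-1,-9.37,0.12,1.0,0,0,-3.22,-1,-9.37,0.12,1.0,0,0,-3.22,-1,-9.37,0.12,1.0,0,0,-3.22,-1,-9.37,0.12,1.0,0,0,-3.22,-1,-9.37,0.12,1.0,0,0,-3.22,-1,-9.37,0.12,1.0,0,0,-3.22,-1,-9.37,0.12,1.0,0,0,-3.22,-1,-9.37,0.12,1.0,0,0,-3.22,-1,-9.37,0.12,1.0,0,0,-3.22,-1,-9.37,0.12,1.0,0,0,-3.22,-1,-9.37,0.12,1.0,0,0,-3.22,-1,-9.37,0.12,1.0,0,0,-3.22,-1,-9.37,0.12,1.0,0,0,-3.22,-1],
)

```text
time_s: 3.03
tcp_pos: [0.5636, 0.1714, 0.2108]
ee_rot: [[0.324, -0.946, 0.001], [-0.946, -0.324, 0.0], [0.0, -0.001, -1.0]]
wrist_force: [-0.0, 0.3, 0.1]
gripper_width: 1.002
```

```bash
python3 - <<'E'
from h import *
motion([.5632,.1728,.21],199.04); print(r.sense()["joints"])
np.save("w2.npy",imaging.camera_params("wrist"),allow_pickle=True)
a=imaging.capture("wrist")
cv2.imwrite("pics/w2.png",a)
E
```

```text
t 3.0333 tcp [0.5636 0.1714 0.2108] F [-0.   0.3  0.1] g 1.002
[-0.035 -0.001  0.02 ] [-0.011 -0.002 -0.028]
[ 3.26706984e+01  1.90140932e+01 -5.86859119e+00  2.62531154e-02
 -6.50672486e+01 -1.37837502e+01]
```

View pics/w2.png

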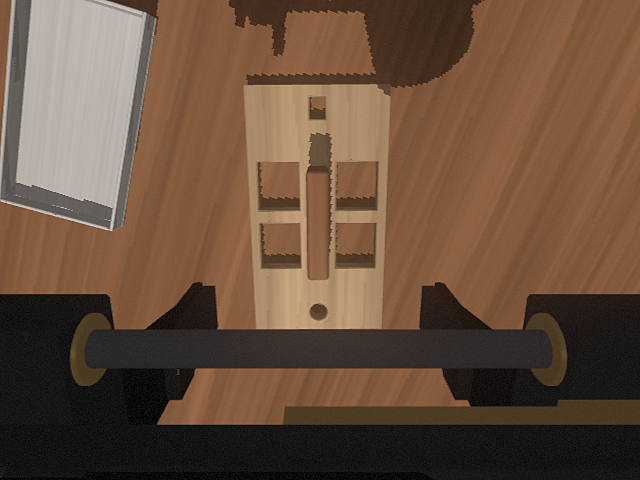

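Hole at (318,312), slot at (317,107), and the handle runs along column 318. I'll zoom in on the hole and the slot.

```bash
python3 - <<'E'
import cv2,numpy as np
a=cv2.imread("pics/w2.png")
f=lambda x,y:cv2.resize(a[y-20:y+20,x-20:x+20],None,fx=10,fy=10,interpolation=cv2.INTER_NEAREST)
cv2.imwrite("pics/c5.png",np.hstack([f(317,107),f(318,310)]))
E
```

```text
(no output)
```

View pics/c5.png

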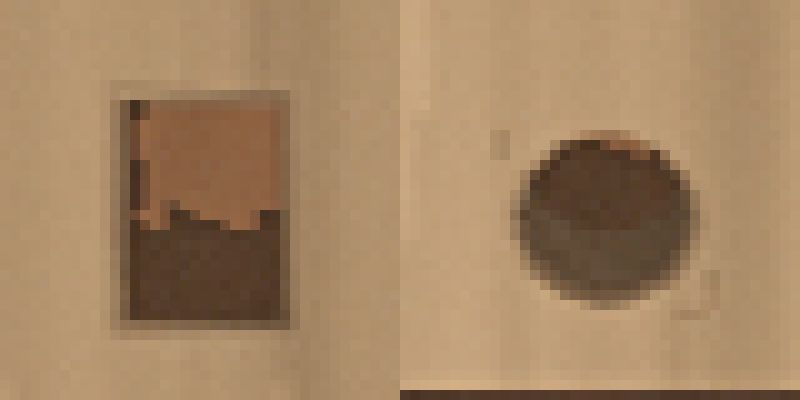

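```bash
python3 - <<'E'
from h import *
p=np.load("w2.npy",allow_pickle=True).item()
a=cast(p,(318.,311.5),.014);b=cast(p,(316.8,107.3),.014)
c=(a+b)/2
print("holes",a,b,np.hypot(*(a-b)[:2]),c,np.degrees(np.arctan2(-(a-b)[0],(a-b)[1])))
motion([c[0],c[1],.08],199.04)
motion([c[0],c[1],.023],199.04)
E
```

```text
holes [0.53207673 0.26413982 0.014     ] [0.59287059 0.08949392 0.014     ] 0.18492454010212447 [0.56247366 0.17681687 0.014     ] 19.192895972444955
t 3.0833 tcp [0.5636 0.1714 0.2108] F [ 0.7  0.3 -0.7] g 0.999
[-0.137 -0.014  3.269] [-0.01  -0.002 -0.029]
t 3.0833 tcp [0.5636 0.1714 0.2108] F [ 0.7  0.3 -0.7] g 0.999
[-0.137 -0.012  4.694] [-0.01  -0.002 -0.029]
```

>>> move_arm(
  motion=[-0.14,-0.01,1.0,0,0,-0.04,-1,-0.14,-0.01,2.0,0,0,-0.04,-1,-0.14,-0.01,3.0,0,0,-0.04,-1,-0.14,-0.01,3.27,0,0,-0.04,-1,-0.14,-0.01,3.27,0,0,-0.04,-1,-0.14,-0.01,3.27,0,0,-0.04,-1],
)

```text
time_s: 3.58
tcp_pos: [0.5635, 0.1767, 0.0811]
ee_rot: [[0.327, -0.945, 0.002], [-0.945, -0.327, -0.0], [0.001, -0.002, -1.0]]
wrist_force: [0.7, -0.1, -0.1]
gripper_width: 1.003
```

```bash
python3 - <<'E'
from h import *
motion([.5625,.1768,.023],199.12)
cv2.imwrite("pics/w3.png",imaging.capture("wrist"))
E
```

```text
t 3.5833 tcp [0.5635 0.1767 0.0811] F [ 0.7 -0.1 -0.1] g 1.003
[-0.012  0.027  1.452] [-0.027 -0.01  -0.006]
```

View pics/w3.png

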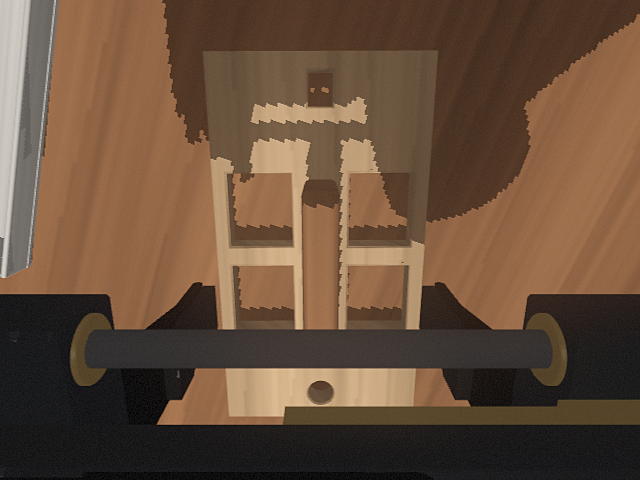

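The handle sits at column 320, centred between the fingers. I'll go down and close.

>>> move_arm(
  motion=[-0.01,0.03,0.7,-0.03,-0.01,0,-1,-0.01,0.03,1.1,-0.03,-0.01,0,-1,-0.01,0.03,1.35,-0.03,-0.01,0,-1,-0.01,0.03,1.45,-0.03,-0.01,0,-1,-0.01,0.03,1.45,-0.03,-0.01,0,-1,-0.01,0.03,1.45,-0.03,-0.01,0,0.3,-0.01,0.03,1.45,-0.03,-0.01,0,0.3,-0.01,0.03,1.45,-0.03,-0.01,0,0.3,-0.01,0.03,1.45,-0.03,-0.01,0,0.3,-0.01,0.03,1.45,-0.03,-0.01,0,0.45,-0.01,0.03,1.45,-0.03,-0.01,0,0.5,-0.01,0.03,1.45,-0.03,-0.01,0,0.6,-0.01,0.03,1.45,-0.03,-0.01,0,1,-0.01,0.03,1.45,-0.03,-0.01,0,1,-0.01,0.03,1.45,-0.03,-0.01,0,1,-0.01,0.03,1.45,-0.03,-0.01,0,1,-0.01,0.03,1.45,-0.03,-0.01,0,1,-0.01,0.03,1.45,-0.03,-0.01,0,1],
)

```text
time_s: 5.13
tcp_pos: [0.5629, 0.1772, 0.0242]
ee_rot: [[0.327, -0.945, 0.001], [-0.945, -0.327, 0.001], [-0.001, -0.002, -1.0]]
wrist_force: [-0.7, -0.6, 0.6]
gripper_width: 0.204
```

```bash
python3 - <<'E'
from h import *
motion([.5625,.1768,.14],199.12)
E
```

```text
t 5.1333 tcp [0.5629 0.1772 0.0242] F [-0.7 -0.6  0.6] g 0.204
[ 0.005  0.008 -2.894] [-0.018  0.006 -0.002]
```

>>> move_arm(
  motion=[0,0,-0.3,0,0,0,1,0,0,-0.8,0,0,0,1,0,0,-1.5,0,0,0,1,0,0,-2.2,0,0,0,1,0,0,-2.9,0,0,0,1,0,0,-3.3,0,0,0,1,0,0,-3.3,0,0,0,1,0,0,-3.3,0,0,0,1,0,0,-3.3,0,0,0,1],
)

```text
time_s: 5.88
tcp_pos: [0.5612, 0.1765, 0.1539]
ee_rot: [[0.327, -0.945, -0.003], [-0.945, -0.327, -0.0], [-0.001, 0.003, -1.0]]
wrist_force: [0.5, 1.2, -3.2]
gripper_width: 0.205
```

```bash
python3 - <<'E'
from h import *
motion([.5875,-.199,.16],183.07); print(r.sense()["moment"])
cv2.imwrite("pics/w4.png",imaging.capture("wrist"))
E
```

```text
t 5.8833 tcp [0.5612 0.1765 0.1539] F [ 0.5  1.2 -3.2] g 0.205
[ 9.087  2.444 -0.152] [3.400e-02 3.000e-03 3.199e+00]
[-0.00465487  0.12256967 -0.04102394]
```

View pics/w4.png

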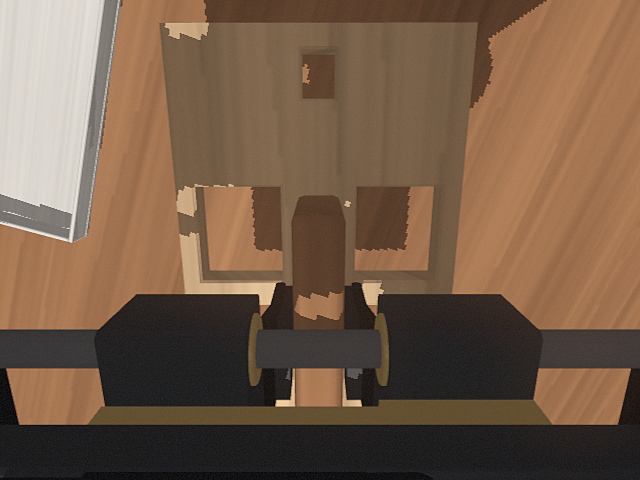

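The board is held level, with the slot visible at (319,75). I'll carry it over the base.

>>> move_arm(
  motion=[0.6,0.16,-0.15,0,0,0.2,1,1.3,0.35,-0.15,0,0,0.45,1,2.1,0.56,-0.15,0,0,0.75,1,2.9,0.78,-0.15,0,0,1.0,1,3.7,1.0,-0.15,0,0,1.3,1,4.5,1.2,-0.15,0,0,1.6,1,5.3,1.42,-0.15,0,0,1.9,1,6.1,1.64,-0.15,0,0,2.15,1,6.9,1.85,-0.15,0,0,2.4,1,7.7,2.07,-0.15,0,0,2.7,1,8.3,2.23,-0.15,0,0,2.9,1,8.8,2.36,-0.15,0,0,3.1,1,9.09,2.44,-0.15,0.03,0,3.2,1,9.09,2.44,-0.15,0.03,0,3.2,1,9.09,2.44,-0.15,0.03,0,3.2,1,9.09,2.44,-0.15,0.03,0,3.2,1,9.09,2.44,-0.15,0.03,0,3.2,1],
)

```text
time_s: 7.35
tcp_pos: [0.5877, -0.198, 0.1595]
ee_rot: [[0.055, -0.998, -0.002], [-0.998, -0.055, -0.0], [-0.0, 0.002, -1.0]]
wrist_force: [0.6, 0.3, -4.0]
gripper_width: 0.204
```

```bash
python3 - <<'E'
from h import *
motion([.5877,-.1986,.115],183.07)
for n in ["wrist","top","scene"]: cv2.imwrite(f"pics/{n}5.png",imaging.capture(n))
E
```

```text
t 7.35 tcp [ 0.5877 -0.198   0.1595] F [ 0.6  0.3 -4. ] g 0.204
[ 0.016 -0.002  1.112] [0.018 0.    0.019]
```

View pics/wrist5.png

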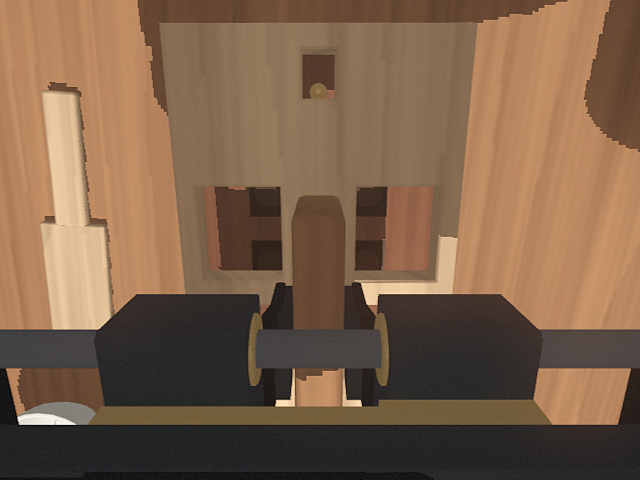

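View pics/top5.png

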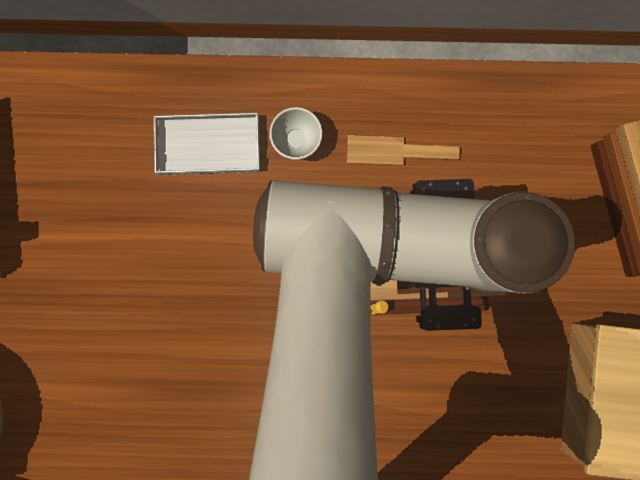

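View pics/scene5.png

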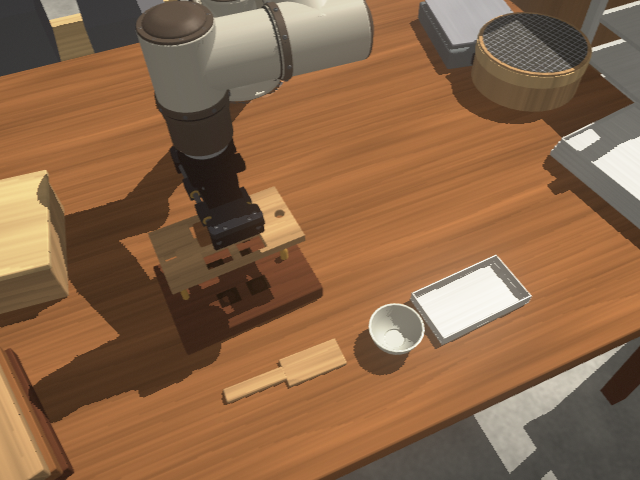

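Through the slot the thin pin tip shows at (318,91). In the scene view the hole is at (279,213) and the thick pin at about (285,253). I'll measure the relative offsets.

```bash
python3 - <<'E'
import cv2,numpy as np
a=cv2.imread("pics/wrist5.png");b=cv2.imread("pics/scene5.png");s0=cv2.imread("pics/scene0.png")
f=lambda a,x,y,n=30:cv2.resize(a[y-n:y+n,x-n:x+n],(400,400),interpolation=cv2.INTER_NEAREST)
cv2.imwrite("pics/c6.png",np.hstack([f(a,318,75),f(b,279,213,15)]))
cv2.imwrite("pics/c7.png",np.hstack([f(s0,284,252,15),f(s0,184,293,15)]))
E
```

```text
(no output)
```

View pics/c6.png

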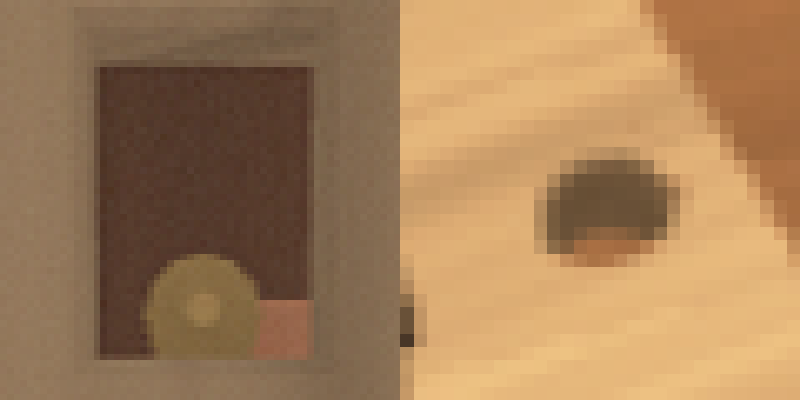

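View pics/c7.png

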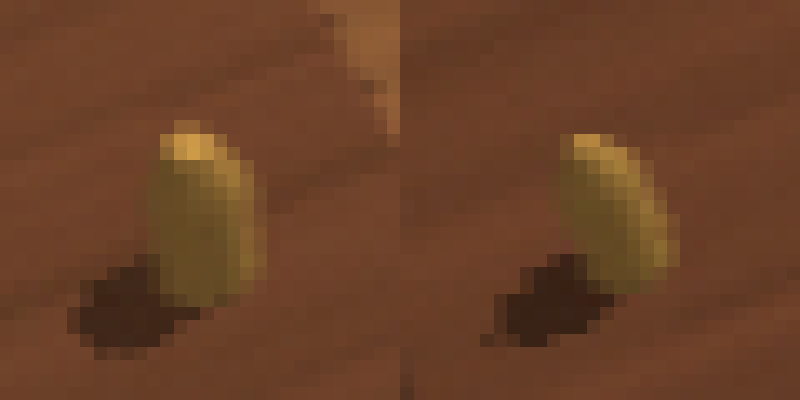

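```bash
python3 - <<'E'
from h import *
p=imaging.camera_params("wrist");q=imaging.camera_params("scene")
s=r.sense();tcp=s["tcp_pos"];zb=tcp[2]-.0242
slot=cast(p,(318.2,76.5),zb);pin=cast(p,(318.1,90.7),.057)
a=np.radians(3.07);R=np.array([[np.cos(a),-np.sin(a)],[np.sin(a),np.cos(a)]])
print("wrist: slot",slot,"thin",pin,"need shift (base axes)",R.T@(pin-slot)[:2])
h=cast(q,(279.,213.),zb+.014);t=cast(q,(282.9,247.2),.057);n=cast(q,(182.5,287.9),.057)
print("scene: hole",h,"thick",t,"thin",n,"need",R.T@(t-h)[:2], np.hypot(*(t-n)[:2]),np.degrees(np.arctan2(-(t-n)[0],(t-n)[1])))
print("tcp model hole",tcp[:2]+R@[0,.092])
E
```

```text
wrist: slot [ 0.59279065 -0.29145392  0.13576921] thin [ 0.59268106 -0.29140341  0.057     ] need shift (base axes) [-1.06725614e-04  5.63030512e-05]
scene: hole [ 0.5814111  -0.10749591  0.14976921] thick [ 0.58084525 -0.10816504  0.057     ] thin [ 0.59092663 -0.29185743  0.057     ] need [-0.00060087 -0.00063787] 0.18396881621829891 3.1413468330997203
tcp model hole [ 0.58297513 -0.10629433]
```

Both views say the board is within 1 mm of alignment. I'll lower it to just above the pin tips.

>>> move_arm(
  motion=[0.015,0.0,0.4,0.02,0,0.01,1,0.015,0.0,0.8,0.02,0,0.01,1,0.015,0.0,1.2,0.02,0,0.01,1,0.015,0.0,1.5,0.02,0,0.01,1,0.015,0.0,1.75,0.02,0,0.01,1,0.015,0.0,1.85,0.02,0,0.01,1,0.015,0.0,1.85,0.02,0,0.01,1,0.015,0.0,1.85,0.02,0,0.01,1,0.015,0.0,1.85,0.02,0,0.01,1],
)

```text
time_s: 8.25
tcp_pos: [0.5887, -0.1989, 0.0871]
ee_rot: [[0.055, -0.999, 0.003], [-0.999, -0.055, -0.001], [0.001, -0.003, -1.0]]
wrist_force: [-0.1, 0.0, -2.5]
gripper_width: 0.207
```

```bash
python3 - <<'E'
from h import *
motion([.5875,-.1984,.0545],183.1)
print(r.sense()["ee_rot"])
a=imaging.capture("wrist");b=imaging.capture("scene")
f=lambda a,x,y,n:cv2.resize(a[y-n:y+n,x-n:x+n],(400,400),interpolation=cv2.INTER_NEAREST)
cv2.imwrite("pics/c8.png",np.hstack([f(a,318,75,40),f(b,260,240,60)]))
E
```

```text
t 8.25 tcp [ 0.5887 -0.1989  0.0871] F [-0.1  0.  -2.5] g 0.207
[-0.014  0.032  0.814] [-0.036 -0.01   0.007]
[[ 5.46536510e-02 -9.98500335e-01  3.17172278e-03]
 [-9.98505010e-01 -5.46560610e-02 -6.78141985e-04]
 [ 8.50478872e-04 -3.12991815e-03 -9.99994740e-01]]
```

View pics/c8.png

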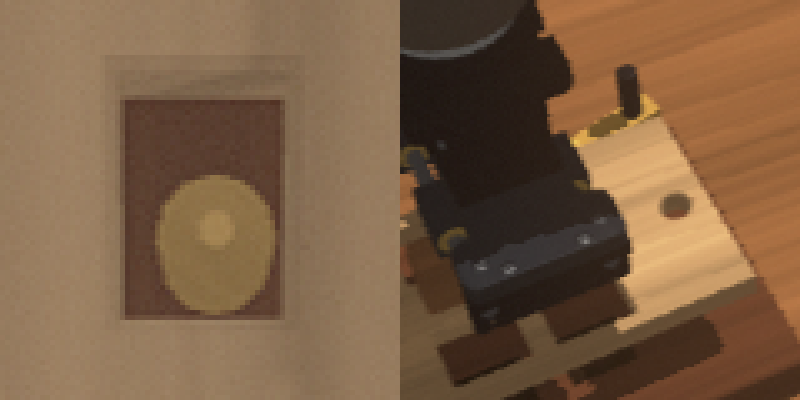

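The pin is about 1 mm towards −x of the slot, which matches the TCP reading. I'll correct that while going down.

>>> move_arm(
  motion=[-0.01,0.03,0,-0.04,-0.01,0,1,-0.01,0.03,0.05,-0.04,-0.01,0,1,-0.01,0.03,0.12,-0.04,-0.01,0,1,-0.01,0.03,0.19,-0.04,-0.01,0,1,-0.01,0.03,0.26,-0.04,-0.01,0,1,-0.01,0.03,0.33,-0.04,-0.01,0,1,-0.01,0.03,0.4,-0.04,-0.01,0,1,-0.01,0.03,0.4,-0.04,-0.01,0,1],
)

```text
time_s: 9.02
tcp_pos: [0.5868, -0.1984, 0.07]
ee_rot: [[0.054, -0.999, -0.002], [-0.999, -0.054, 0.0], [-0.001, 0.002, -1.0]]
wrist_force: [0.3, -0.5, -3.8]
gripper_width: 0.203
```

```bash
python3 - <<'E'
from h import *
motion([.5875,-.1984,.0545],183.1);print(r.sense()["moment"])
a=imaging.capture("wrist");b=imaging.capture("scene")
f=lambda a,x,y,n:cv2.resize(a[y-n:y+n,x-n:x+n],(400,400),interpolation=cv2.INTER_NEAREST)
cv2.imwrite("pics/c9.png",np.hstack([f(a,318,75,40),f(b,260,240,60)]))
E
```

```text
t 9.0167 tcp [ 0.5868 -0.1984  0.07  ] F [ 0.3 -0.5 -3.8] g 0.203
[-0.    -0.018  0.388] [0.024 0.007 0.002]
[ 0.03618471  0.11303144 -0.00655287]
```

View pics/c9.png

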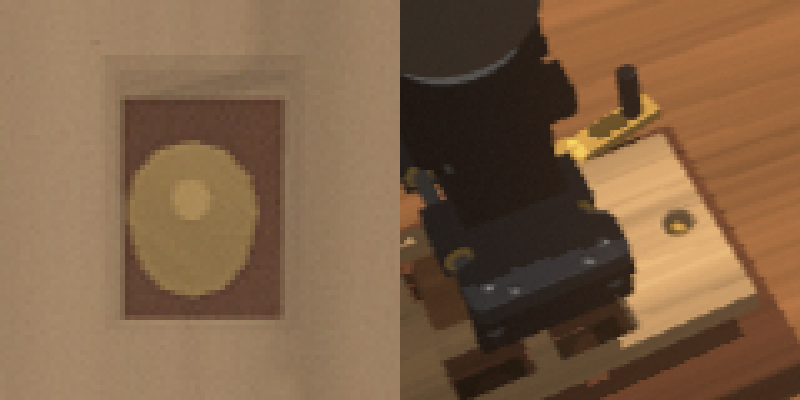

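Both pins are inside their holes with no contact force. I'll continue down with a 0.7 mm correction.

>>> move_arm(
  motion=[0,-0.015,0.04,0.02,0,0,1,0,-0.015,0.1,0.02,0,0,1,0,-0.015,0.15,0.02,0,0,1,0,-0.015,0.2,0.02,0,0,1,0,-0.015,0.25,0.02,0,0,1,0,-0.015,0.28,0.02,0,0,1,0,-0.015,0.31,0.02,0,0,1,0,-0.015,0.33,0.02,0,0,1,0,-0.015,0.33,0.02,0,0,1],
)

```text
time_s: 9.87
tcp_pos: [0.5878, -0.1985, 0.0573]
ee_rot: [[0.054, -0.999, 0.0], [-0.999, -0.054, 0.0], [-0.0, -0.0, -1.0]]
wrist_force: [1.0, -0.7, -3.9]
gripper_width: 0.201
```

```bash
python3 - <<'E'
from h import *
motion([.5875,-.1984,.0535],183.1);print(r.sense()["moment"])
a=imaging.capture("wrist");b=imaging.capture("scene")
f=lambda a,x,y,n:cv2.resize(a[y-n:y+n,x-n:x+n],(400,400),interpolation=cv2.INTER_NEAREST)
cv2.imwrite("pics/c10.png",np.hstack([f(a,318,75,40),f(b,240,250,90)]))
E
```

```text
t 9.8667 tcp [ 0.5878 -0.1985  0.0573] F [ 1.  -0.7 -3.9] g 0.201
[-0.003  0.007  0.096] [-0.005  0.003  0.004]
[0.06263301 0.16762656 0.01978953]
```

View pics/c10.png

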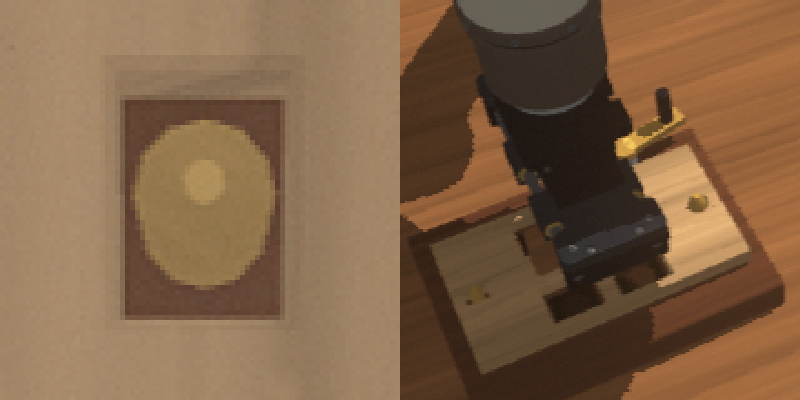

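The pin is centred in the slot and 3 mm of travel remains. I'll finish in small steps.

>>> move_arm(
  motion=[0,0.005,0.02,0,0,0,1,0,0.005,0.04,0,0,0,1,0,0.005,0.055,0,0,0,1,0,0.005,0.07,0,0,0,1,0,0.005,0.08,0,0,0,1,0,0.005,0.08,0,0,0,1],
)

```text
time_s: 10.47
tcp_pos: [0.5877, -0.1985, 0.0543]
ee_rot: [[0.054, -0.999, 0.001], [-0.999, -0.054, 0.0], [-0.0, -0.001, -1.0]]
wrist_force: [0.3, 0.1, -3.7]
gripper_width: 0.205
```

>>> move_arm(
  motion=[0,0,0.01,0,0,0,1,0,0,0.02,0,0,0,1,0,0,0.03,0,0,0,1,0,0,0.03,0,0,0,1],
)

```text
time_s: 10.8
tcp_pos: [0.5878, -0.1986, 0.0543]
ee_rot: [[0.055, -0.998, 0.001], [-0.998, -0.055, -0.0], [0.0, -0.001, -1.0]]
wrist_force: [-3.1, 1.8, 5.3]
gripper_width: 0.205
```

Contact at z=0.0543, at the expected seated height. I'll release.

>>> move_arm(
  motion=[0,0,-0.015,0,0,0,1,0,0,-0.015,0,0,0,0.3,0,0,-0.015,0,0,0,0,0,0,-0.015,0,0,0,-0.2,0,0,-0.015,0,0,0,-0.2,0,0,-0.015,0,0,0,-0.2,0,0,-0.015,0,0,0,-0.2,0,0,-0.5,0,0,0,-0.2,0,0,-1.2,0,0,0,-0.2,0,0,-2.2,0,0,0,-0.2,0,0,-3.2,0,0,0,-0.2,0,0,-4.2,0,0,0,-0.2,0,0,-4.2,0,0,0,-0.2,0,0,-4.2,0,0,0,-0.2],
)

```text
time_s: 11.97
tcp_pos: [0.5891, -0.1987, 0.2258]
ee_rot: [[0.055, -0.998, 0.009], [-0.998, -0.055, -0.001], [0.001, -0.009, -1.0]]
wrist_force: [-0.6, 1.1, -0.9]
gripper_width: 0.601
```

```bash
python3 - <<'E'
from h import *
motion([.5875,-.1984,.22],183.1)
np.save("w6.npy",imaging.camera_params("wrist"),allow_pickle=True)
a=imaging.capture("wrist");b=imaging.capture("scene")
cv2.imwrite("pics/w6.png",a)
f=lambda a,x,y,n:cv2.resize(a[y-n:y+n,x-n:x+n],(500,500),interpolation=cv2.INTER_NEAREST)
cv2.imwrite("pics/s6.png",f(b,240,260,100))
E
```

```text
t 11.9667 tcp [ 0.5891 -0.1987  0.2258] F [-0.6  1.1 -0.9] g 0.601
[-0.011  0.041  0.145] [-0.098 -0.015  0.01 ]
```

View pics/w6.png

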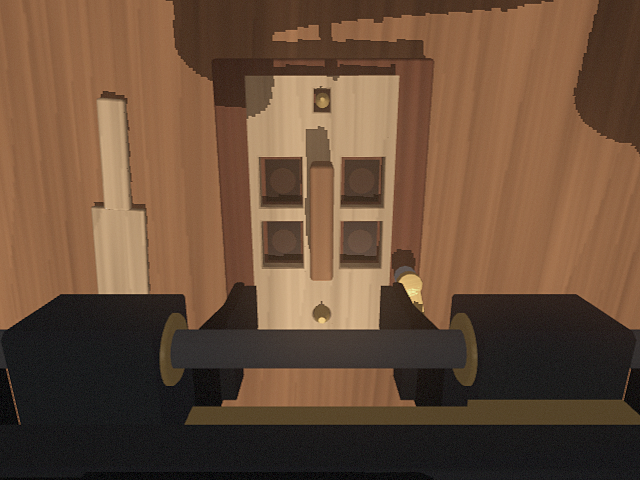

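View pics/s6.png

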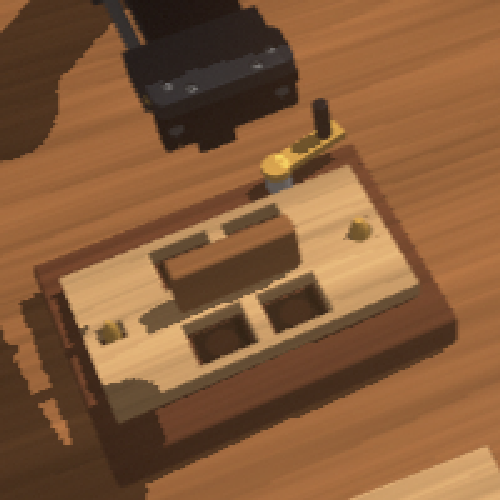

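The board lies flat, with both pins through it. Next I'll plan the keeper push: fingers shut, behind the knob, turning along the arc.

```bash
cat >> h.py <<'E'
PV=np.array([.5086,-.1439])
def kp(th,off,z):
    a=np.radians(th);u=np.array([np.cos(a),np.sin(a)]);t=np.array([-u[1],u[0]])
    q=PV+.044*u+off*t
    return [q[0],q[1],z],th+180
E
python3 - <<'E'
from h import *
motion(*kp(106,.035,.15)); print(kp(106,.035,.15))
E
```

```text
t 12.0667 tcp [ 0.587  -0.1983  0.2215] F [-0.   0.2 -0.3] g 0.597
[-2.341  2.98   1.789] [-7.0000e-03  4.0000e-03 -2.0575e+01]
([np.float64(0.46282779698621096), np.float64(-0.11125179283230893), 0.15], 286)
```

>>> move_arm(
  motion=[-2.34,2.98,0,0,0,-20.58,1,-2.34,2.98,0,0,0,-20.58,1,-2.34,2.98,0,0,0,-20.58,1,-2.34,2.98,0,0,0,-20.58,1,-2.34,2.98,0,0,0,-20.58,1,-2.34,2.98,0,0,0,-20.58,1,-2.34,2.98,0,0,0,-20.58,1,-2.34,2.98,0,0,0,-20.58,1,-2.34,2.98,0.5,0,0,-20.58,1,-2.34,2.98,1.0,0,0,-20.58,1,-2.34,2.98,1.5,0,0,-20.58,1,-2.34,2.98,1.79,0,0,-20.58,1,-2.34,2.98,1.79,0,0,-20.58,1,-2.34,2.98,1.79,0,0,-20.58,1,-2.34,2.98,1.79,0,0,-20.58,1,-2.34,2.98,1.79,0,0,-20.58,1,-2.34,2.98,1.79,0,0,-20.58,1],
)

```text
time_s: 13.48
tcp_pos: [0.4619, -0.1114, 0.1487]
ee_rot: [[0.962, 0.275, -0.003], [0.275, -0.962, 0.001], [-0.003, -0.001, -1.0]]
wrist_force: [0.3, 0.2, -0.0]
gripper_width: -0.001
```

```bash
python3 - <<'E'
from h import *
motion(*kp(106,.035,.066));print(r.sense()["joints"])
for n in ["wrist","scene"]: cv2.imwrite(f"pics/{n}7.png",imaging.capture(n))
p=imaging.camera_params("wrist")
for z in(.0545,.0885): print(proj(p,[*(PV+.044*np.array([np.cos(np.radians(106)),np.sin(np.radians(106))])),z]))
print(proj(p,[*PV,.0545]))
E
```

```text
t 13.4833 tcp [ 0.4619 -0.1114  0.1487] F [ 0.3  0.2 -0. ] g -0.001
[0.028 0.006 2.066] [-0.015  0.031 -0.013]
[ 6.06622440e+00  1.17650535e+01 -2.60114646e+01 -5.94843147e-02
 -5.23913968e+01  9.99065302e+01]
[319.79674744 188.99448981]
[319.87930663 198.57678183]
[390.15093362 188.96598513]
```

View pics/wrist7.png

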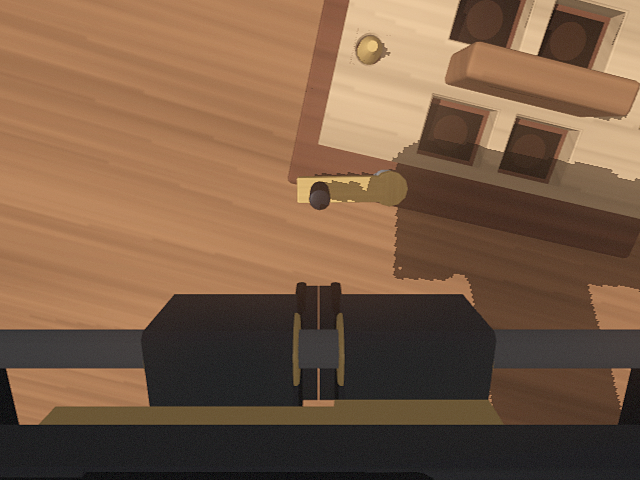

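View pics/scene7.png

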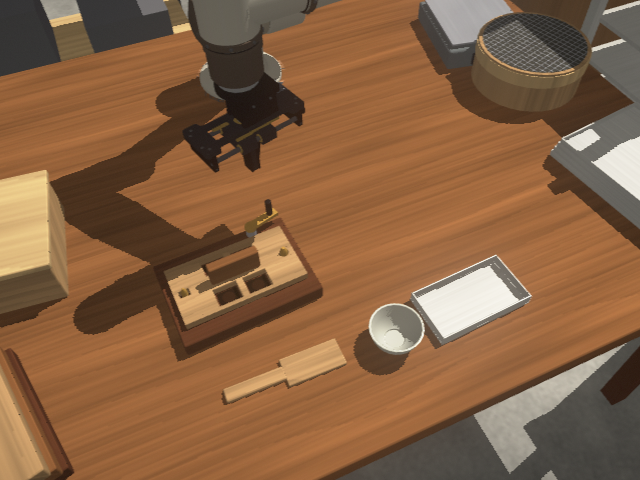

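The knob at (319,197) is directly ahead of the closed fingers, where it was predicted. I'll descend behind it.

>>> move_arm(
  motion=[0.03,0,0.7,0,0,0,1,0.03,0,1.4,0,0,0,1,0.03,0,1.9,0,0,0,1,0.03,0,2.07,0,0,0,1,0.03,0,2.07,0,0,0,1,0.03,0,2.07,0,0,0,1],
)

```text
time_s: 14.08
tcp_pos: [0.4639, -0.111, 0.0669]
ee_rot: [[0.961, 0.275, -0.001], [0.275, -0.961, 0.0], [-0.001, -0.001, -1.0]]
wrist_force: [0.1, -0.0, 1.0]
gripper_width: 0.006
```

```bash
python3 - <<'E'
from h import *
for th,off in [(106,.025),(106,.018)]+[(t,.0155) for t in range(106,2,-6)]:
    print(th,end=" ");motion(*kp(th,off,.066))
E
```

```text
106 t 14.0833 tcp [ 0.4639 -0.111   0.0669] F [ 0.1 -0.   1. ] g 0.006
[ 0.222 -0.002  0.021] [-0.006  0.012 -0.007]
106 t 14.0833 tcp [ 0.4639 -0.111   0.0669] F [ 0.1 -0.   1. ] g 0.006
[ 0.397 -0.002  0.021] [-0.006  0.012 -0.007]
106 t 14.0833 tcp [ 0.4639 -0.111   0.0669] F [ 0.1 -0.   1. ] g 0.006
[ 0.46  -0.002  0.021] [-0.006  0.012 -0.007]
100 t 14.0833 tcp [ 0.4639 -0.111   0.0669] F [ 0.1 -0.   1. ] g 0.006
[ 0.577 -0.037  0.021] [-0.006  0.013  1.193]
94 t 14.0833 tcp [ 0.4639 -0.111   0.0669] F [ 0.1 -0.   1. ] g 0.006
[ 0.697 -0.059  0.021] [-0.005  0.013  2.393]
88 t 14.0833 tcp [ 0.4639 -0.111   0.0669] F [ 0.1 -0.   1. ] g 0.006
[ 0.819 -0.068  0.021] [-0.004  0.013  3.593]
82 t 14.0833 tcp [ 0.4639 -0.111   0.0669] F [ 0.1 -0.   1. ] g 0.006
[ 0.941 -0.065  0.021] [-4.000e-03  1.300e-02  4.793e+00]
76 t 14.0833 tcp [ 0.4639 -0.111   0.0669] F [ 0.1 -0.   1. ] g 0.006
[ 1.062 -0.049  0.02 ] [-3.000e-03  1.400e-02  5.993e+00]
70 t 14.0833 tcp [ 0.4639 -0.111   0.0669] F [ 0.1 -0.   1. ] g 0.006
[ 1.18 -0.02  0.02] [-2.000e-03  1.400e-02  7.193e+00]
64 t 14.0833 tcp [ 
[... 642 characters left out ...]
.1 -0.   1. ] g 0.006
[1.774 0.389 0.019] [2.0000e-03 1.4000e-02 1.4393e+01]
28 t 14.0833 tcp [ 0.4639 -0.111   0.0669] F [ 0.1 -0.   1. ] g 0.006
[1.843 0.489 0.019] [3.0000e-03 1.5000e-02 1.5593e+01]
22 t 14.0833 tcp [ 0.4639 -0.111   0.0669] F [ 0.1 -0.   1. ] g 0.006
[1.901 0.597 0.019] [4.0000e-03 1.5000e-02 1.6793e+01]
16 t 14.0833 tcp [ 0.4639 -0.111   0.0669] F [ 0.1 -0.   1. ] g 0.006
[1.948 0.71  0.019] [5.0000e-03 1.5000e-02 1.7993e+01]
10 t 14.0833 tcp [ 0.4639 -0.111   0.0669] F [ 0.1 -0.   1. ] g 0.006
[1.982 0.827 0.019] [6.0000e-03 1.4000e-02 1.9193e+01]
4 t 14.0833 tcp [ 0.4639 -0.111   0.0669] F [ 0.1 -0.   1. ] g 0.006
[2.005 0.947 0.019] [6.0000e-03 1.4000e-02 2.0393e+01]
```

>>> move_arm(
  motion=[0.2,0,0.02,0,0,0,1,0.34,0,0.02,0,0,0,1,0.46,0,0.02,0,0,0,1,0.52,-0.02,0.02,0,0,0.6,1,0.58,-0.04,0.02,0,0,1.2,1,0.64,-0.05,0.02,0,0,1.8,1,0.7,-0.06,0.02,0,0,2.4,1,0.76,-0.065,0.02,0,0,3.0,1,0.82,-0.07,0.02,0,0,3.6,1,0.88,-0.065,0.02,0,0,4.2,1,0.94,-0.065,0.02,0,0,4.8,1,1.0,-0.055,0.02,0,0,5.4,1,1.06,-0.05,0.02,0,0,6.0,1,1.12,-0.035,0.02,0,0,6.6,1,1.18,-0.02,0.02,0,0,7.2,1,1.24,0,0.02,0,0,7.8,1,1.3,0.02,0.02,0,0,8.4,1,1.35,0.045,0.02,0,0,9.0,1,1.4,0.075,0.02,0,0,9.6,1,1.4,0.075,0.02,0,0,9.6,1],
)

```text
time_s: 15.75
tcp_pos: [0.5195, -0.0983, 0.0665]
ee_rot: [[0.847, -0.531, -0.0], [-0.531, -0.847, 0.0], [-0.0, -0.0, -1.0]]
wrist_force: [1.3, -0.6, -0.4]
gripper_width: 0.005
```

```bash
python3 - <<'E'
from h import *
cv2.imwrite("pics/w8.png",imaging.capture("wrist"))
for th,off in [(t,.0155) for t in range(58,2,-6)]+[(3,.0145),(3,.0135)]:
    print(th,end=" ");motion(*kp(th,off,.066))
E
```

```text
58 t 15.8 tcp [ 0.5194 -0.0983  0.0665] F [0.4 0.1 0.2] g 0.006
[-0.014  0.009  0.012] [-0.004  0.     0.007]
52 t 15.8 tcp [ 0.5194 -0.0983  0.0665] F [0.4 0.1 0.2] g 0.006
[ 0.103 -0.025  0.012] [-0.004  0.     1.207]
46 t 15.8 tcp [ 0.5194 -0.0983  0.0665] F [0.4 0.1 0.2] g 0.006
[ 0.224 -0.047  0.012] [-0.004  0.     2.407]
40 t 15.8 tcp [ 0.5194 -0.0983  0.0665] F [0.4 0.1 0.2] g 0.006
[ 0.345 -0.056  0.012] [-4.000e-03  1.000e-03  3.607e+00]
34 t 15.8 tcp [ 0.5194 -0.0983  0.0665] F [0.4 0.1 0.2] g 0.006
[ 0.467 -0.053  0.012] [-4.000e-03  1.000e-03  4.807e+00]
28 t 15.8 tcp [ 0.5194 -0.0983  0.0665] F [0.4 0.1 0.2] g 0.006
[ 0.588 -0.037  0.012] [-4.000e-03  1.000e-03  6.007e+00]
22 t 15.8 tcp [ 0.5194 -0.0983  0.0665] F [0.4 0.1 0.2] g 0.006
[ 0.707 -0.008  0.012] [-4.000e-03  1.000e-03  7.207e+00]
16 t 15.8 tcp [ 0.5194 -0.0983  0.0665] F [0.4 0.1 0.2] g 0.006
[0.822 0.033 0.012] [-4.000e-03  2.000e-03  8.407e+00]
10 t 15.8 tcp [ 0.5194 -0.0983  0.0665] F [0.4 0.1 0.2] g 0.006
[0.932 0.086 0.012] [-4.000e-03  2.000e-03  9.607e+00]
4 t 15.8 tcp [ 0.5194 -0.0983  0.0665] F [0.4 0.1 0.2] g 0.006
[1.036 0.15  0.012] [-4.0000e-03  2.0000e-03  1.0807e+01]
3 t 15.8 tcp [ 0.5194 -0.0983  0.0665] F [0.4 0.1 0.2] g 0.006
[1.067 0.182 0.012] [-4.0000e-03  2.0000e-03  1.1007e+01]
3 t 15.8 tcp [ 0.5194 -0.0983  0.0665] F [0.4 0.1 0.2] g 0.006
[1.081 0.203 0.012] [-4.0000e-03  2.0000e-03  1.1007e+01]
```

View pics/w8.png

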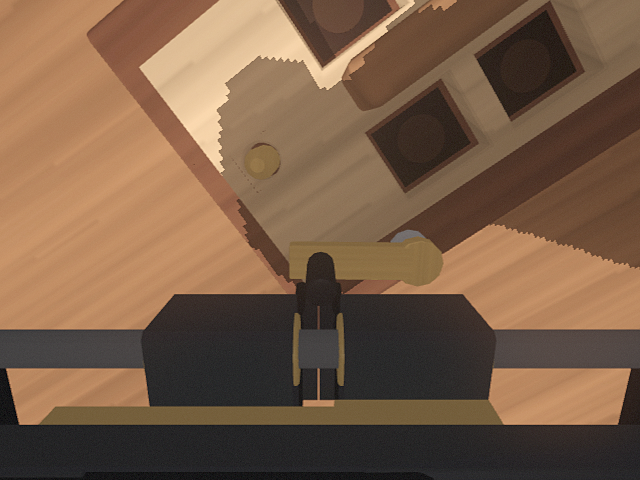

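The keeper is turning, with its knob centred on the fingers at (320,270). I'll go on to about 4°.

>>> move_arm(
  motion=[0.04,-0.01,0.01,0,0,0.6,1,0.1,-0.025,0.01,0,0,1.2,1,0.16,-0.035,0.01,0,0,1.8,1,0.22,-0.045,0.01,0,0,2.4,1,0.28,-0.05,0.01,0,0,3.0,1,0.345,-0.055,0.01,0,0,3.6,1,0.41,-0.055,0.01,0,0,4.2,1,0.47,-0.05,0.01,0,0,4.8,1,0.53,-0.045,0.01,0,0,5.4,1,0.59,-0.035,0.01,0,0,6.0,1,0.65,-0.02,0.01,0,0,6.6,1,0.71,-0.01,0.01,0,0,7.2,1,0.765,0.01,0.01,0,0,7.8,1,0.82,0.03,0.01,0,0,8.4,1,0.875,0.06,0.01,0,0,9.0,1,0.93,0.085,0.01,0,0,9.6,1,0.98,0.12,0.01,0,0,10.2,1,1.03,0.15,0.01,0,0,10.8,1,1.03,0.15,0.01,0,0,10.8,1],
)

```text
time_s: 17.38
tcp_pos: [0.5519, -0.1252, 0.0664]
ee_rot: [[0.071, -0.997, 0.001], [-0.997, -0.071, 0.0], [-0.0, -0.001, -1.0]]
wrist_force: [0.3, 0.4, -0.1]
gripper_width: 0.006
```

```bash
python3 - <<'E'
from h import *
cv2.imwrite("pics/w9.png",imaging.capture("wrist"))
for th,off in [(3,.0145),(3,.0135)]:
    print(th,end=" ");motion(*kp(th,off,.066))
E
```

```text
3 t 17.4333 tcp [ 0.5517 -0.1252  0.0664] F [0.  0.1 0.3] g 0.003
[0.047 0.001 0.01 ] [-0.013  0.002  0.231]
3 t 17.4333 tcp [ 0.5517 -0.1252  0.0664] F [0.  0.1 0.3] g 0.003
[0.072 0.001 0.01 ] [-0.013  0.002  0.231]
```

View pics/w9.png

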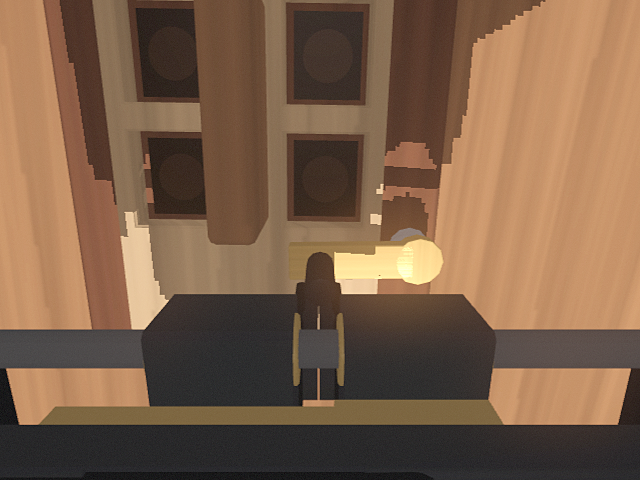

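It's nearly closed with no stop force yet. I'll press on in small steps until the stop is felt.

>>> move_arm(
  motion=[0.02,0,0,0,0,0.2,1,0.04,0,0,0,0,0.2,1,0.06,0,0,0,0,0.2,1,0.075,0,0,0,0,0.2,1,0.075,0,0,0,0,0.2,1],
)

```text
time_s: 17.85
tcp_pos: [0.552, -0.1268, 0.0665]
ee_rot: [[0.056, -0.998, 0.002], [-0.998, -0.056, 0.002], [-0.002, -0.002, -1.0]]
wrist_force: [-1.0, 8.1, 0.9]
gripper_width: 0.005
```

An 8 N reaction against about 1 N of friction means the stop is reached. I'll back off, rise and look.

>>> move_arm(
  motion=[-0.15,0,0,0,0,0,1,-0.35,0,0,0,0,0,1,-0.45,0,-0.3,0,0,0,1,-0.45,0,-1.2,0,0,0,1,-0.45,0,-2.2,0,0,0,1,-0.45,0,-3.2,0,0,0,1,-0.9,0,-4.0,0,0,0,1,-1.8,0,-4.0,0,0,0,1,-2.7,0,-4.0,0,0,0,1,-3.6,0,-4.0,0,0,0,1,-4.5,0,-4.0,0,0,0,1,-5.0,0,-4.0,0,0,0,1,-5.0,0,-4.0,0,0,0,1,-5.0,0,-4.0,0,0,0,1],
)

```text
time_s: 19.02
tcp_pos: [0.5403, 0.0736, 0.2268]
ee_rot: [[0.058, -0.998, 0.001], [-0.998, -0.058, 0.002], [-0.001, -0.001, -1.0]]
wrist_force: [0.4, -0.4, 0.3]
gripper_width: 0.004
```

```bash
python3 - <<'E'
from h import *
s=r.sense();print(s["time_s"],s["tcp_pos"],s["wrist_force"])
a=imaging.capture("top");b=imaging.capture("scene")
f=lambda a,x,y,n:cv2.resize(a[y-n:y+n,x-n:x+n],(400,400),interpolation=cv2.INTER_NEAREST)
cv2.imwrite("pics/c11.png",np.hstack([f(a,415,260,80),f(b,240,260,90)]))
cv2.imwrite("pics/top9.png",a)
for th in (0,10): 
  t=np.radians(3.1+th);print(th,proj(imaging.camera_params("top"),[*(PV+.044*np.array([np.cos(t),np.sin(t)])),.0885]))
E
```

```text
19.0167 [0.54028506 0.07360309 0.2268302 ] [ 0.43790008 -0.3731924   0.30801997]
0 [382.26000381 280.03284894]
10 [377.46775473 280.62900609]
```

View pics/c11.png

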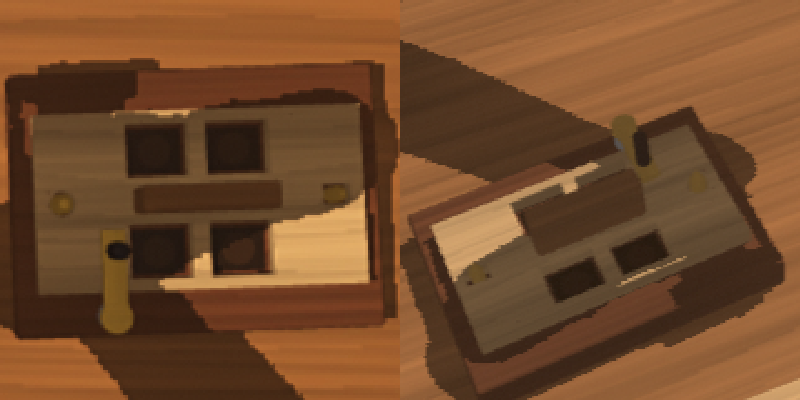

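View pics/top9.png

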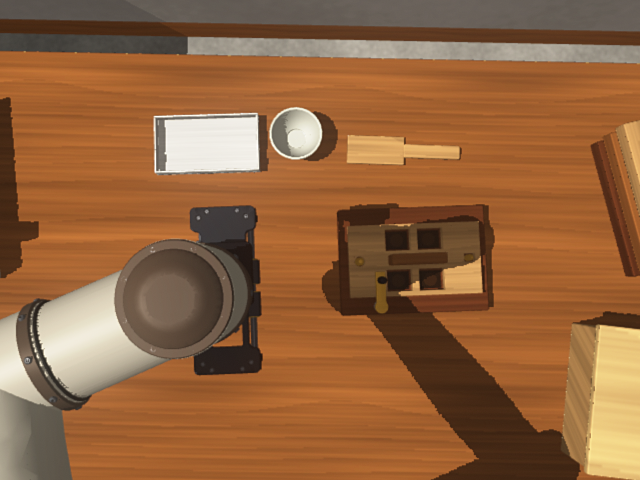

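The knob is at (382.2, 279.6) in the top view. I predicted (382.3, 280.0) for 0°, so the keeper is closed. The board is flat, the bystanders haven't moved and the arm is clear.

```bash
python3 -c "
from station import r
print(r.finish_job())"
```

```text
the job is handed in; nothing more can be done
None
```

The board is down on the base over both pins, and the keeper is closed over it. I handed the job in at about 19 s of the 64 s allowed; `finish_job` gives no verdict.

- **Board:** I gripped it by the ridge handle and lowered it in small steps, checking the slot and hole against the pins on the way. It touched down at TCP height 54.3 mm; full seating should read 54.2 mm. Contact force was about 9 N, then I let go. Camera views after release show it lying flat with both pins through.
- **Keeper:** I pushed it by the knob with closed fingers until it met the stop, with a reaction of about 8 N against about 1 N of friction. In the final top view the knob is within half a pixel of where a fully closed keeper should put it.
- **Other things:** The tray, bowl and spatula look unmoved in the final top view. The arm is clear, with about zero wrist force.
- **Disagreement:** The top and wrist cameras differed by 2–4 mm along y. For the placing I measured the board and the pins with the same wrist camera, so that error mostly cancelled. The scene camera agreed with it to under 1 mm.

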